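# Load a gauge pack into the dry store through its check flap

### The job

Put the strain gauge pack into the dry store: draw the pusher carriage back to its park stop, lay the pack lengthwise in the open lane between pusher and orange flap and let go of it. Then slide the pusher forward so that it pushes the pack through the flap until you feel the pack press against the sprung stop hidden inside (its setting differs from day to day), without ramming it, and draw the pusher fully back to its park stop so that the flap falls shut behind the pack. Leave the other things on the bench where they are.

Things in the scene. Friction and masses are not known exactly. Their poses are not given: they have to be found in the camera images.
- gauge_pack: white flat box of strain gauges with a green band, 55 mm (its x) x 81 mm (its y) x 19 mm high, about 80 g; origin at the centre of its underside. Grip it across its 55 mm side. It lies flat on the worktop at the start. Either end may go first.
- dry_store: white roofed box with an open lane in front, both on an aluminium base plate 92 mm wide, 8 mm thick, fixed to the worktop. Origin on the worktop under the flap, mid-lane; own +x is the push direction (into the box), z up. The box runs from x = 0 to 205 mm, 80 mm wide, roof top 68 mm above the worktop. Park stop: dark bar at x = -306 mm, 24 mm high.
- lane_mid (a point): centre of the lane floor, 8 mm above the worktop, at x = -63 mm of the dry store: the pack's place for loading. The lane runs from x = -125 to 0 mm between two lips 63 mm apart inside, 71 mm outside, that stand 5 mm above its floor. The parked pusher's nose is at x = -120 mm, the shut flap at x = 0.
- mouth (a point): middle of the mouth's sill (x = 0, 8 mm above the worktop); mouth 68 mm wide, 50 mm high. Inside, unseen, is a rubber stop pad; its free face is locked somewhere from x = 136 to 166 mm, differently each time, and gives on a spring of 1.5 N/mm up to 12 mm, then is hard. A pack against it has its rear end 55 to 85 mm past the flap, so the flap can fall shut.
- flap (a joint): orange check flap, 62 x 49 mm, 3 mm thick, 40 g, hung in the mouth on a pin 60 mm above the worktop; 0 = shut (hanging), grows in rad as it swings inward, to 1.5. Falls shut by its own weight, needs under 1 N to push. It rests on what lies under it, and drops once that is 40 mm or more past the mouth or is withdrawn.
- pusher (a joint): pusher carriage on a slide along the dry store's x; 0 = parked against the park stop, grows in m towards the box, to 0.225. It starts part-way forward, so that the lane is too short for the pack. Slide friction about 2 N, more when fast (3 N per m/s); it stays where it is left.
- pusher_grip (a point): upright blue square grip post of the pusher, 22 x 22 mm, sides parallel to the dry store's axes, from 30 to 70 mm above the worktop, on a grey saddle 56 mm long and 70 mm wide. This point is mid-post, 52 mm above the worktop; parked it is at x = -273 mm of the dry store. Pinch it from above; pinched across the lane, the fingers stay clear of the box.
- pusher_nose (a point): centre of the front face of the pusher's bar (30 mm wide, from 10 to 26 mm above the worktop), 153 mm ahead of the grip post's centre; parked at x = -120 mm of the dry store. The bar is long enough to follow the pack 100 mm through the mouth.
- coupon: flat steel dog-bone tensile specimen, 26 x 165 x 9 mm, bystander; origin under its centre, long side along its y
- marker: blue-capped white marker pen, 132 mm long, 17 mm thick, bystander; origin under its centre
- tape: roll of red tape, 58 mm across, 15 mm high, bystander; origin under its centre
- bar: steel hexagon bar specimen with a waist, 85 mm long, 17 mm thick, bystander; origin under its centre

How it is judged:
On the way, in this order (a step that is already met when the one before it is completed fails the run):
1. the pack lies flat in the lane between pusher and flap, lengthwise, let go (angle between gauge_pack's own z axis and vertical below 0.12 rad and x of gauge_pack in the frame of dry_store between -0.085 and -0.035 m and y of gauge_pack in the frame of dry_store between -0.008 and 0.008 m and z of gauge_pack in the frame of dry_store below 0.012 m and angle between the y axis of gauge_pack and the x axis of dry_store, either way round below 0.15 rad and contact force between the fingers and gauge_pack below 0.1 N), for 0.2 s.
2. the pusher presses the pack, through the flap, against the hidden stop with more than 2.5 N (x of gauge_pack in the frame of dry_store above 0.09 m and value of joint pusher above 0.165 m and contact force between gauge_pack and dry_store above 2.5 N), for 0.1 s.
At the end, for the whole second after the job is handed in: The pack lies flat and still inside the dry store, its centre more than 85 mm past the flap; the flap hangs shut (within 0.06 rad) and the pusher stands within 5 mm of its park stop (angle between gauge_pack's own z axis and vertical below 0.12 rad and x of gauge_pack in the frame of dry_store above 0.085 m and z of gauge_pack in the frame of dry_store below 0.012 m and linear speed of gauge_pack below 0.03 m/s and value of joint flap below 0.06 rad and value of joint pusher below 0.005 m); the robot touches nothing.
It fails at once if the pack, pushed into the box, is rammed against the stop with more than 25 N (x of gauge_pack in the frame of dry_store above 0.02 m and contact force between gauge_pack and dry_store above 25 N).
It fails at once if another thing on the bench is moved by more than 30 mm (distance of any of coupon, marker, tape, bar from where it was at the start of the episode above 0.03 m).
It also fails if it takes over 70 s, if anything falls off the work surface, if the arm or the gripper's body presses on something with over 40 N, if the wrist force passes 120 N, or if a joint passes its speed limit or range.

### The arm

A 6-joint arm with a two-finger parallel gripper is mounted at the origin on a cart in front of the work surface, level with it; the furniture and walls round the work are solid. World frame = base frame: x ahead of the robot, y to its left, z up, the work surface at z = 0. Lengths are in m, angles in rad, forces in N, time in s.
With the tool pointing down it reaches from about 0.325 to 0.775 m from the base axis. Payload 5.5 kg.
Tool frame: the origin (TCP) lies between the finger pads; the fingertips stand 8 mm ahead of it and the grasp point (between the pads) lies 11 mm behind it (manip.tcp_to_tips is the distance from the TCP to the fingertips, in m); z points along the fingers, y is the line along which they close (so a half turn about z gives the same grasp; the last joint's range is limited). The gripper opens to 88 mm and grips with 3 to 60 N. Pads are 20 mm wide; open, the fingers measure 115 mm over their backs; the gripper's body (75 mm by 178 mm) begins 61 mm behind the grasp point.
Start: joints at [1.272, 0.091, 1.231, -0, 1.82, -0.057], TCP at [0.144, 0.583, 0.231] pointing down, gripper open.
Joint ranges: [-2.87, 2.87], [-0.86, 2.18], [0.17, 2.46], [-1.51, 4.65], [0.06, 2.69], [-2.65, 2.65]. Speed limits (rad/s): [2.57, 2.57, 3.01, 3.14, 3.14, 3.14].

### API

Orientations are given as a unit quaternion [w, x, y, z].
In Python, from bench import manip, viewer, planner, job_done gives the robot as it stands (manip), with the cameras (viewer), the job as plain functions and the kinematics (planner). Calls block until the motion is done:
- manip.move_to(position, orientation): joint-space move of the TCP to a pose.
- manip.move_l(position, speed=0.15, orientation=None): straight line of the TCP; orientation=None keeps the orientation; speed is the mean speed in m/s.
- manip.movej(angles): joint-space move.
- manip.gripper_open() and manip.close(): open the fingers fully, or close them until they stop; the grip force is fixed at half the most.
- manip.hold(seconds).
- planner.inverse_kinematics(position, orientation): joint angles nearest the present ones, or None.
- manip.state(): the state.
- viewer.get_image(name): name is "scene" or "top" or "wrist"; returns a dict with "frame" (400x640x3 uint8, blue, green, red), "depth" (400x640 float32, m along the optical axis (not along the pixel's ray), 0 where there is no reading), "camera_matrix" (3x3 intrinsics, pixels), "view" (4x4, takes a point from world to camera coordinates). Camera axes: x right, y up, looking along -z (the intrinsics and any distortion apply to the point x, -y, -z); pixel columns grow to the right and rows downward; lengths in m; the calibration is good to about 2 mm. A picture is of the moment at which its call begins.
A pose or a line that the arm cannot do raises manip.IKError and nothing moves.
- job_done(): hands the job in; it is judged then, once.
The state is a dict: "time": time; "joint_pos": joint angles; "dq": joint speeds; "joint_torque": joint torques, N m; "ee_pos": TCP position; "ee_rot": TCP orientation; "ft_force": force on the tool from outside, world axes, zero at the start; "moment": the same for the moment, N m; "finger_gap": finger opening in m; "finger_force": force on a finger pad.
Only numpy, scipy, OpenCV 4.12 (cv2) and the standard library are available. Lean on these libraries where they do the work, as an engineer would, in place of code of your own. Each camera call takes 0.05 s, during which the arm holds its last target. There are 200 camera calls.

## Working session

There is one attempt and no reset: what is moved stays moved. The work goes in short steps, each a Python script; the robot and the scene stay as the last script left them, time stands still between calls to the robot, and variables do not carry over. Pictures are saved under pics/ and viewed, at most 10 in all, crops included, and the job is handed in when it is done.

```bash
mkdir -p pics; cat > h.py <<'E'
import numpy as np, cv2
from bench import manip, viewer, planner, job_done
def cap(n):
    d=viewer.get_image(n); K=np.array(d["camera_matrix"]); V=np.array(d["view"]); Z=d["depth"]
    v,u=np.mgrid[0:400,0:640]
    c=np.stack([(u-K[0,2])/K[0,0]*Z,-(v-K[1,2])/K[1,1]*Z,-Z,np.ones_like(Z)],-1)
    P=(c@np.linalg.inv(V).T)[...,:3]; P[Z==0]=np.nan
    return d["frame"],P,K,V
E
python3 - <<'E'
from h import *
for n in("scene","top"):
    f,P,K,V=cap(n); cv2.imwrite(f"pics/{n}0.png",f); np.save(f"pics/{n}0.npy",P)
    print(n,np.linalg.inv(V)[:3,3])
s=manip.state(); print(s)
E
```

```text
scene [-0.44222026 -0.77991866  0.57691797]
top [ 0.22859709 -0.0868363   1.43469889]
{'time': 0.1, 'joint_pos': array([ 1.27229349e+00,  9.18188931e-02,  1.23172356e+00,  3.04175298e-06,
        1.81977318e+00, -5.67092845e-02]), 'dq': array([-3.62138238e-04, -1.70556635e-03, -3.80311484e-03, -9.37781593e-04,
       -1.04718440e-03,  4.80533865e-05]), 'joint_torque': array([ 1.88533799e-03, -4.47857451e+01, -4.07570887e+01,  7.00214133e-02,
        2.83915596e-02, -9.46211344e-05]), 'ee_pos': array([0.14360522, 0.58232492, 0.22962243]), 'ee_rot': array([-1.53653706e-04,  1.20602071e-01,  9.92700558e-01, -8.47677167e-04]), 'ft_force': array([-0.04061881, -0.06017597,  0.28797341]), 'moment': array([-0.01789482,  0.02529228,  0.01024141]), 'finger_force': 0.0, 'finger_gap': 0.08730587877869854}
```

View pics/top0.png

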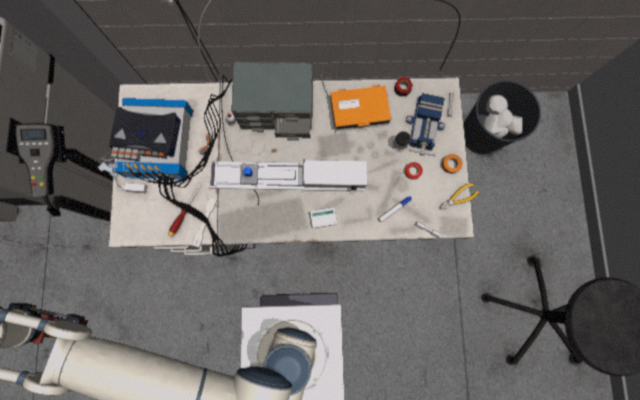

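View pics/scene0.png

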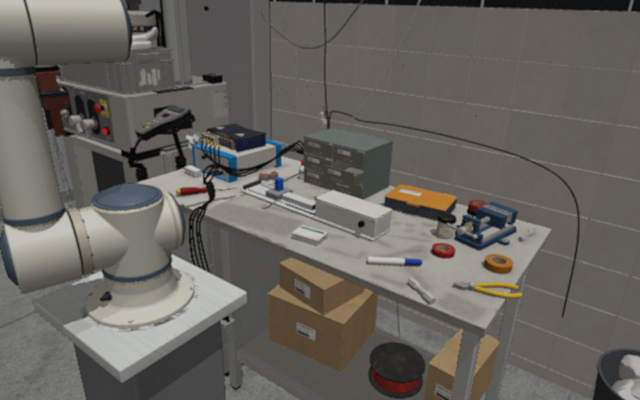

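Top view: dry store along row ~175, with park stop at col ~213, blue post at (248,172), box at cols 303–366, so it pushes to the right (about world −y). Pack at (322,217) with the green band up. Marker at (395,208), tape at (414,170); the bench is crowded only behind the store (cabinet). Measuring now.

```bash
python3 - <<'E'
from h import *
f=cv2.imread("pics/top0.png"); P=np.load("pics/top0.npy"); hsv=cv2.cvtColor(f,cv2.COLOR_BGR2HSV)
def rect(name,m):
    n,l,st,c=cv2.connectedComponentsWithStats(m.astype(np.uint8))
    i=1+np.argmax(st[1:,4]); q=P[l==i]; q=q[~np.isnan(q[:,0])]
    r=cv2.minAreaRect((q[:,:2]*1000).astype(np.float32)); print(name,len(q),"c,size,ang",r,"z",np.percentile(q[:,2],[5,50,95]))
win=lambda a,b,c,d:(lambda m:(m.__setitem__((slice(b,d),slice(a,c)),True),m)[1])(np.zeros((400,640),bool))
z=P[...,2]
rect("roof",win(290,150,380,200)&(z>.055)&(z<.085))
rect("store",win(200,150,380,200)&(z>.005))
rect("post",win(235,160,260,185)&(hsv[...,0]>100)&(hsv[...,0]<125)&(hsv[...,1]>150)&(z>.03))
rect("pack",win(300,200,345,235)&(z>.010))
print(np.nanmedian(z[200:230,230:290]))
for r in (172,176,180): print(r,[(c,round(float(P[r,c,1]),3),round(float(z[r,c]),3)) for c in range(208,310,3)])
E
```

```text
roof 1565 c,size,ang ((568.549560546875, -152.829345703125), (206.15931701660156, 82.00563049316406), 87.8110122680664) z [0.06064448 0.06554147 0.07059911]
store 3681 c,size,ang ((573.5036010742188, 4.145233154296875), (519.7615966796875, 95.07635498046875), 86.91327667236328) z [0.00576126 0.02937606 0.06928246]
post 51 c,size,ang ((579.6678466796875, 129.89468383789062), (21.054872512817383, 20.485071182250977), 88.91106414794922) z [0.05046361 0.06658418 0.0735996 ]
pack 397 c,size,ang ((428.6268310546875, -112.51243591308594), (55.107994079589844, 80.557373046875), 6.695801258087158) z [0.0122014  0.01629323 0.02117962]
-0.002756224984987621
172 [(208, 0.274, -0.004), (211, 0.258, 0.019), (214, 0.25, 0.011), (217, 0.24, 0.008), (220, 0.23, 0.01), (223, 0.221, 0.007), (226, 0.21, 0.009), (229, 0.2, 0.008), (232, 0.191, 0.004), (235, 0.18, 0.007), (238, 0.171, 0.004), (241, 0.157, 0.022), (244, 0.14, 0.064), (247, 0.129, 0.076), (250, 0.121, 0.065), (253, 0.117, 0.027), (256, 0.108, 0.018), (259, 0.097, 0.023), (262, 0.087, 0.022), (265, 0.077, 0.024), (268, 0.067, 0.023), (271, 0
[... 1002 characters left out ...]
 -0.006), (211, 0.257, 0.022), (214, 0.251, 0.006), (217, 0.241, 0.003), (220, 0.232, -0.002), (223, 0.22, 0.008), (226, 0.211, 0.003), (229, 0.199, 0.012), (232, 0.191, 0.004), (235, 0.18, 0.007), (238, 0.17, 0.004), (241, 0.155, 0.035), (244, 0.146, 0.029), (247, 0.137, 0.026), (250, 0.127, 0.024), (253, 0.116, 0.028), (256, 0.106, 0.029), (259, 0.1, 0.003), (262, 0.09, 0.005), (265, 0.08, 0.003), (268, 0.069, 0.007), (271, 0.059, 0.008), (274, 0.049, 0.006), (277, 0.039, 0.012), (280, 0.029, 0.006), (283, 0.019, 0.006), (286, 0.009, 0.007), (289, -0.001, 0.007), (292, -0.012, 0.009), (295, -0.022, 0.01), (298, -0.031, 0.0), (301, -0.042, 0.006), (304, -0.053, 0.065), (307, -0.063, 0.071)]
```

```bash
cat >> h.py <<'E'
from scipy.spatial.transform import Rotation as R
def quat(a):  # tool down, y axis at world angle a
    y=np.array([np.cos(a),np.sin(a),0]); z=np.array([0,0,-1.]); x=np.cross(y,z)
    q=R.from_matrix(np.stack([x,y,z],1)).as_quat(); return q[[3,0,1,2]]
E
python3 - <<'E'
from h import *
P=np.load("pics/top0.npy"); z=P[...,2]
for lo,hi in((.03,.10),(.10,.5)):
    m=(z>lo)&(z<hi)&(P[...,0]>.5)&(P[...,0]<1)&(P[...,1]>-.3)&(P[...,1]<.25)&((P[...,0]>.64))
    for y in np.arange(-.25,.3,.05):
        k=m&(abs(P[...,1]-y)<.025)
        if k.any(): print(lo,round(y,2),"minx",round(float(np.percentile(P[...,0][k],1)),3),"zmax",round(float(z[k].max()),3))
for s in(0,np.pi):
    for p,a in (((.575,.13,.25),-.04),((.4286,-.1125,.25),.117)): print(planner.inverse_kinematics(np.array(p),quat(a+s)))
manip.move_to(np.array([.50,.03,.30]),quat(-.04+np.pi*0))
f,P,K,V=cap("wrist"); cv2.imwrite("pics/w1.png",f); np.save("pics/w1.npy",P)
s=manip.state(); print(s["time"],s["ee_pos"],s["joint_pos"])
E
```

```text
0.03 -0.25 minx 0.738 zmax 0.047
0.03 -0.2 minx 0.739 zmax 0.048
0.03 -0.15 minx 0.737 zmax 0.045
0.03 -0.1 minx 0.69 zmax 0.099
0.03 -0.05 minx 0.679 zmax 0.099
0.03 -0.0 minx 0.678 zmax 0.1
0.03 0.05 minx 0.692 zmax 0.1
0.03 0.1 minx 0.729 zmax 0.098
0.03 0.15 minx 0.743 zmax 0.1
0.03 0.2 minx 0.693 zmax 0.1
0.03 0.25 minx 0.648 zmax 0.1
0.1 -0.1 minx 0.737 zmax 0.17
0.1 -0.05 minx 0.691 zmax 0.171
0.1 -0.0 minx 0.693 zmax 0.17
0.1 0.05 minx 0.74 zmax 0.172
0.1 0.1 minx 0.731 zmax 0.171
0.1 0.15 minx 0.744 zmax 0.17
0.1 0.2 minx 0.692 zmax 0.124
0.1 0.25 minx 0.699 zmax 0.128
[ 1.64641987e-01  6.75007665e-02  1.22121172e+00 -4.44089210e-16
  1.85288017e+00  2.04641987e-01]
[-3.33496319e-01 -3.25628241e-01  1.58102561e+00 -4.44089210e-16
  1.88619528e+00 -4.50496319e-01]
None
None
2.5 [0.50000982 0.0307387  0.29986848] [-6.63051145e-03 -1.48398527e-01  1.34219392e+00  1.68014739e-04
  1.94798685e+00  3.19694910e-02]
```

View pics/w1.png

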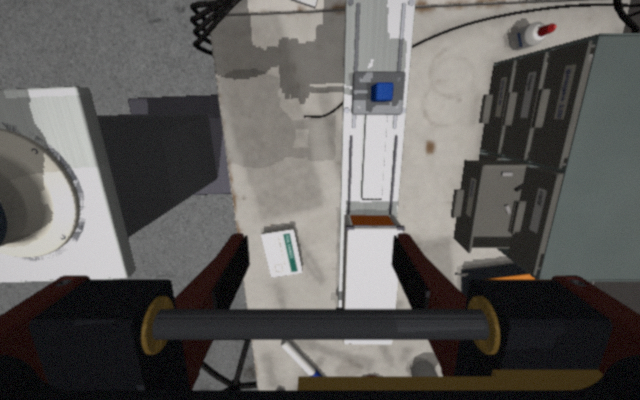

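Wrist view: post at (382,91), orange flap at (372,221), roof below it, pack at (281,251), unobstructed. Refining from this picture.

```bash
python3 - <<'E'
from h import *
f=cv2.imread("pics/w1.png"); P=np.load("pics/w1.npy"); z=P[...,2]; hsv=cv2.cvtColor(f,cv2.COLOR_BGR2HSV)
def rect(name,a,b,c,d,cond):
    m=np.zeros((400,640),np.uint8); m[b:d,a:c]=cond[b:d,a:c]
    n,l,st,_=cv2.connectedComponentsWithStats(m); i=1+np.argmax(st[1:,4]); q=P[l==i]
    r=cv2.minAreaRect((q[:,:2]*1000).astype(np.float32)); print(name,len(q),np.round(r[0],1),np.round(r[1],1),round(r[2],2),"z",np.percentile(q[:,2],[5,50,95]).round(4), "mean",q.mean(0).round(4))
    return q
blue=(hsv[...,0]>100)&(hsv[...,0]<125)&(hsv[...,1]>150)
rect("posttop",360,70,405,115,blue&(z>.06))
rect("saddle",340,60,415,120,(z>.022)&(z<.04))
rect("nosebar",350,110,395,222,(z>.018)&(z<.034))
q=rect("roof",335,205,405,345,(z>.058)&(z<.08)); print("roof ymax",np.percentile(q[:,1],[98,99.5]))
# roof/base side edges: x extents per y row
for lo,hi,nm,zl,zh in((-.2,-.07,"roof",.06,.08),(-.03,.25,"base",.004,.2)):
    m=(z>zl)&(z<zh)&(abs(P[...,0]-.575)<.055); ys=[];L=[];H=[]
    for y in np.arange(lo,hi,.01):
        k=m&(abs(P[...,1]-y)<.005)
        if k.sum()>10: x=P[...,0][k]; ys.append(y);L.append(np.percentile(x,1));H.append(np.percentile(x,99))
    L,H=np.array(L),np.array(H); print(nm,"slope",np.polyfit(ys,L,1).round(4),np.polyfit(ys,H,1).round(4),"mid",np.polyfit(ys,(L+H)/2,1).round(4),"w",np.median(H-L))
rect("pack",255,220,310,285,(z>.010)&(z<.03)&(P[...,0]<.5))
E
```

```text
posttop 307 [581.8 132.6] [19.7 20.6] 87.79 z [0.0665 0.0693 0.0707] mean [0.5812 0.1328 0.069 ]
saddle 1958 [582.6 129.8] [62.2 70.3] 87.76 z [0.0259 0.0293 0.0309] mean [0.5808 0.1316 0.0292]
nosebar 1994 [573.9  46. ] [130.2  59.1] 87.85 z [0.0239 0.0256 0.0291] mean [0.5782 0.0521 0.0257]
roof 4248 [ 572.7 -117.7] [144.2  82.7] 88.33 z [0.0651 0.0673 0.0685] mean [ 0.5692 -0.1117  0.0671]
roof ymax [-0.04680573 -0.04573149]
roof slope [0.0431 0.5379] [-0.1219  0.5894] mid [-0.0394  0.5636] w 0.07666013635175772
base slope [0.041  0.5316] [0.0337 0.6221] mid [0.0374 0.5769] w 0.08962872172230585
pack 1518 [ 431.  -109.4] [55.  81.5] 7.23 z [0.0161 0.0178 0.0192] mean [ 0.4313 -0.1073  0.0177]
```

```bash
cat >> h.py <<'E'
A=-0.0385; u=np.array([np.sin(A),-np.cos(A),0])   # push direction, world
QS=quat(A)
def F(): s=manip.state(); return float(s["ft_force"]@u), s
E
python3 - <<'E'
from h import *
p=np.array([.581,.1317,.042])
manip.move_to(p+[0,0,.09],QS); manip.move_l(p,.12); print(F()[1]["ft_force"])
manip.close(); f,s=F(); print(f,s["ft_force"],s["finger_gap"],s["finger_force"],s["ee_pos"],s["time"])
p0=s["ee_pos"]*1.0; p0[2]=.042
manip.move_l(p0-u*.083,.12); f,s=F(); print(f,s["ft_force"])
d=.083
while d<.105:
    d+=.0015; manip.move_l(p0-u*d,.03); f,s=F(); print(round(d,4),round(f,2),s["ee_pos"].round(4),round(s["time"],2))
    if f>6: break
E
```

```text
[0.1239264  0.83840422 0.37731535]
-1.047323257572957 [ 9.10314281  0.69745567 -4.29874864] 0.02185617283415277 29.998496174812317 [0.58272004 0.13164187 0.04196086] 5.2833
-1.3516026902309917 [ 3.98191181  1.19922562 -2.46091427]
0.0845 1.31 [0.5864 0.2153 0.042 ] 6.38
0.086 0.69 [0.5864 0.2168 0.042 ] 6.62
0.0875 1.93 [0.5865 0.2183 0.042 ] 6.88
0.089 1.31 [0.5865 0.2197 0.0419] 7.12
0.0905 -0.05 [0.5866 0.2213 0.042 ] 7.38
0.092 2.69 [0.5866 0.2222 0.042 ] 7.62
0.0935 7.51 [0.5866 0.2223 0.042 ] 7.88
```

```bash
python3 - <<'E'
from h import *
s=manip.state(); manip.gripper_open(); manip.move_l(s["ee_pos"]+[0,0,.09],.2)
Q=quat(.1213); p=np.array([.430,-.1105,.017])
manip.move_to(p+[0,0,.08],Q); manip.move_l(p,.12); manip.close()
s=manip.state(); print(s["finger_gap"],s["finger_force"],s["ft_force"],s["ee_pos"],s["time"])
manip.move_l(p+[0,0,.10],.15)
t=np.array([.5785,.0114,.0255])
manip.move_to(t+[0,0,.08],QS); print(manip.state()["finger_gap"])
manip.move_l(t+[0,0,.012],.1)
f,P,K,V=cap("wrist"); cv2.imwrite("pics/w2.png",f); np.save("pics/w2.npy",P)
s=manip.state(); print(s["ft_force"],s["ee_pos"],s["time"])
E
```

```text
0.05456009030946052 29.998496174812317 [0.02062622 0.37175752 2.20079919] [ 0.43012684 -0.11056647  0.01723007] 12.3917
0.0545033913060774
[-0.17359072 -0.48595075 -1.66945461] [0.57912721 0.01134895 0.03860505] 14.8833
```

View pics/w2.png

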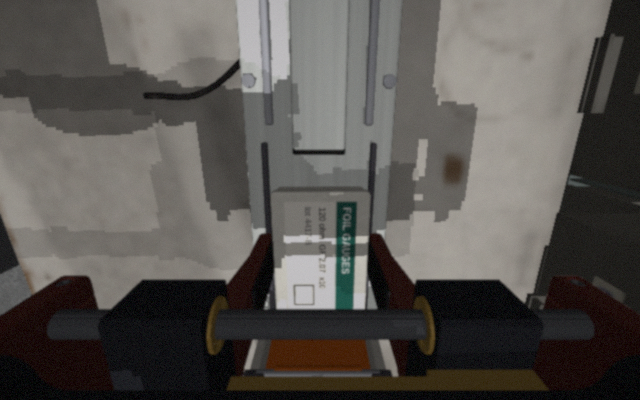

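The pack hangs straight between the lips (pack cols 273–369, lips about 264–376), with the nose at row 152 behind it and the flap at row 355 ahead, both clear. Lowering and releasing.

```bash
python3 - <<'E'
from h import *
t=np.array([.5785,.0114,.0252])
manip.move_l(t,.05); s=manip.state(); print(s["ft_force"],s["ee_pos"])
manip.gripper_open(); manip.move_l(t+[0,0,.12],.15); manip.hold(.1)
f,P,K,V=cap("wrist"); cv2.imwrite("pics/w3.png",f)
z=P[...,2]; hsv=cv2.cvtColor(f,cv2.COLOR_BGR2HSV)
m=((z>.02)&(z<.034)&(abs(P[...,0]-.5785)<.034)&(P[...,1]<.064)&(P[...,1]>-.045)).astype(np.uint8)
n,l,st,_=cv2.connectedComponentsWithStats(m); q=P[l==1+np.argmax(st[1:,4])]
print(cv2.minAreaRect((q[:,:2]*1000).astype(np.float32)),np.percentile(q[:,2],[5,50,95]),manip.state()["time"])
E
```

```text
[-0.4147741   0.03026467 -0.18796366] [0.57848982 0.01141881 0.0249211 ]
((578.4747314453125, 11.778585433959961), (81.62319946289062, 55.03001022338867), 87.8408432006836) [0.02463219 0.02591543 0.02707016] 17.075
```

View pics/w3.png

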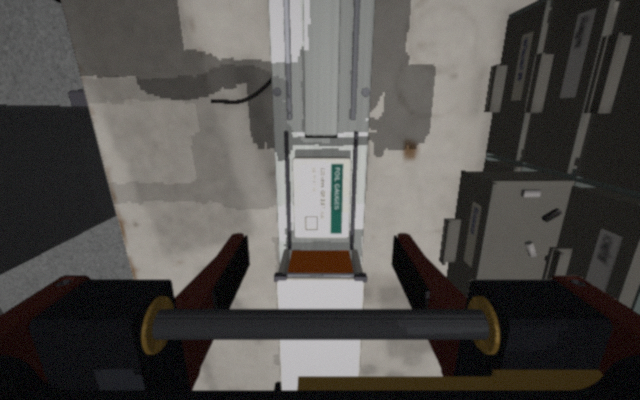

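The pack lies flat, centred at (0.5785, 0.0118) with yaw within 0.1° of the lane, between nose and flap. Now the push.

```bash
python3 - <<'E'
from h import *
p=np.array([.5866,.2222,.042])
manip.move_to(p+[0,0,.09],QS); manip.move_l(p,.12); manip.close()
f,s=F(); print(f,s["ft_force"],s["finger_gap"],s["time"])
d=.0
manip.move_l(p+u*.10,.10); print(F()[0]); manip.move_l(p+u*.155,.06); print(F()[0])
d=.155; h=[]
while d<.222:
    d+=.0015; manip.move_l(p+u*d,.03); f,s=F(); f=-f; h.append(f); base=np.median(h[:6])
    if d>.168: print(round(d,4),round(f,2),(s["ee_pos"]-p)@u)
    if d>.168 and f>base+6.5: break
print("base",base,h[:6]); manip.hold(.3); f,s=F(); print(f,s["ft_force"],(s["ee_pos"]-p)@u,s["finger_gap"],s["time"])
E
```

```text
0.9927099708843473 [ 4.38561395e-01 -1.01033911e+00 -2.04110258e-04] 0.021912828401784924 19.8583
1.6693690490724713
-0.22519081365000237
0.1685 1.79 0.16773770757853548
0.17 2.14 0.16925287764537164
0.1715 1.63 0.17071658652057217
0.173 1.25 0.1722258651415817
0.1745 1.7 0.1737573641470328
0.176 1.45 0.17526062076574642
0.1775 2.66 0.17674121134512832
0.179 2.37 0.17823440469882504
0.1805 1.27 0.1797489922832702
0.182 1.93 0.18124187327149474
0.1835 1.57 0.18277114547060846
0.185 2.14 0.18425339575342603
0.1865 1.64 0.1857742802663855
0.188 1.99 0.18728730004752467
0.1895 1.86 0.18876963464741436
0.191 2.52 0.19029801694677043
0.1925 2.4 0.19178273454765765
0.194 1.48 0.19326366728978442
0.1955 2.06 0.1947766328732226
0.197 1.45 0.19628465236695347
0.1985 2.41 0.1977955043536139
0.2 2.69 0.19907908167871108
0.2015 4.61 0.20013430872594748
0.203 6.57 0.2010745869425838
0.2045 8.25 0.2020318460039107
0.206 9.54 0.2030077332320143
base 2.042002318054049 [1.9395627694924789, 1.8484485245062072, 2.857124504249397, 2.2158562909623214, 2.144441866615619, 1.838219747664839]
-9.369842483417807 [-5.9990446   9.6078684   2.60490864] 0.20302411707278809 0.021807522919568556 30.875
```

Force rose at about 1.8 N/mm from 199 mm to roughly 7.5 N over baseline: that is the sprung stop. Retracting.

```bash
python3 - <<'E'
from h import *
p=np.array([.5866,.2222,.042])
manip.move_l(p+u*.19,.03); manip.move_l(p+u*.01,.10)
d=.01
while d>-.008:
    d-=.0015; manip.move_l(p+u*d,.03); f,s=F()
    if f>6.5: break
print(d,f,s["ee_pos"],s["finger_gap"])
manip.gripper_open(); manip.move_l(s["ee_pos"]+[0,0,.1],.15)
manip.move_to(np.array([.52,.06,.25]),QS)
f,P,K,V=cap("wrist"); cv2.imwrite("pics/w4.png",f); print(manip.state()["time"])
z=P[...,2]; hsv=cv2.cvtColor(f,cv2.COLOR_BGR2HSV)
m=(hsv[...,0]>100)&(hsv[...,0]<125)&(hsv[...,1]>150)&(z>.06)&(abs(P[...,1]-.22)<.05); print("post",np.nanmean(P[m],0))
E
```

```text
-0.0019999999999999983 9.333993587718027 [0.5866568  0.22235626 0.04195365] 0.02152561440306664
38.3083
post [0.58716574 0.22230551 0.06882381]
```

View pics/w4.png

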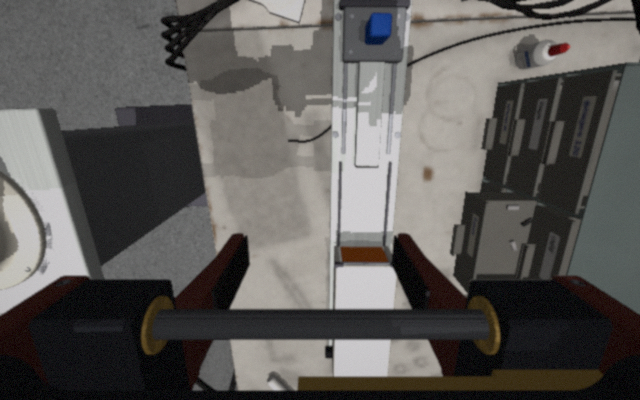

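The post is at the park stop (y = 0.222 m), the lane is empty (rows 170–245) and the flap at (363,255) looks shut, as it did at the start. Handing in.

```bash
python3 -c "
from h import *
print(job_done())"
```

```text
the job is handed in; nothing more can be done
None
```

The pack was pushed through the flap and pressed against the sprung stop at about 7.5 N. The pusher is back at its park stop, the flap looks shut in the last picture, and the job was handed in at about 38 s; no verdict came back.

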